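# Move the optics riders from the parking rack to the rail in beam order

## Robot

A 7-joint arm with a two-finger parallel gripper is mounted at the origin on a cart in front of the work surface, level with it; the furniture and walls round the work are solid. World frame = base frame: x ahead of the robot, y to its left, z up, the work surface at z = 0. Lengths are in m, angles in rad, forces in N, time in s.
With the tool pointing down it reaches from about 0.375 to 0.925 m from the base axis. Payload 3.1 kg.
Tool frame: the origin (TCP) lies between the finger pads; the fingertips stand 19 mm ahead of it and the grasp point (between the pads) is the TCP; z points along the fingers, y is the line along which they close (so a half turn about z gives the same grasp; the last joint's range is limited). The gripper opens to 85 mm and grips with 20 to 120 N. Pads are 22 mm wide; open, the fingers measure 114 mm over their backs; the gripper's body (76 mm by 85 mm) begins 54 mm behind the grasp point. The pads swing forward as they close: fully open they stand 13 mm farther back than shut.
Start: joints at [1.151, 0.383, 0.044, 1.598, -0.018, 1.161, -0.05], TCP at [0.206, -0.617, 0.25] pointing down, gripper open.
Joint ranges: [-2.61, 2.61], [-0.41, 2.15], [-1.48, 1.57], [0, 2.5], [-1.57, 4.71], [0.05, 1.97], [-2.85, 2.85]. Speed limits (rad/s): [2.79, 2.79, 3.14, 3.14, 3.14, 3.14, 3.14].

## Interface

Orientations are given as a unit quaternion [x, y, z, w].
In Python, from bench import move_ptp, movel, move_j, move_gripper, pause, inverse_kinematics, read_camera, camera_params, MotionError, sign_off, look_for, tip_of, read_time_s, read_qpos, read_joint_vel, read_effort, read_eef_pos, read_tcp_rot, read_ft_force, read_ft_torque, read_finger_gap, read_grasp_force gives the robot as it stands. Calls block until the motion is done:
- move_ptp(position, orientation): joint-space move of the TCP to a pose.
- movel(position, orientation=None, speed=0.15): straight line of the TCP; orientation=None keeps the orientation; speed is the mean speed in m/s.
- move_j(angles): joint-space move.
- move_gripper(opening, effort=None): finger opening in m; effort is the grip in N (None keeps the last); returns when the fingers have stopped.
- pause(seconds).
- inverse_kinematics(position, orientation): joint angles nearest the present ones, or None.
- read_camera(name): name is "scene" or "top"; returns the picture (400x640x3 uint8, red, green, blue); there is no depth.
- camera_params(name): a dict with "K" (3x3 intrinsics, pixels), "camera_from_world" (4x4, takes a point from world to camera coordinates). Camera axes: x right, y down, z forward; pixel columns grow to the right and rows downward; lengths in m; the calibration is good to about 2 mm. A picture is of the moment at which its call begins. camera_params takes no time and is no camera call.
A pose or a line that the arm cannot do raises MotionError and nothing moves.
- sign_off(): hands the job in; it is judged then, once.
Trained networks look in the newest picture that a camera, given by its name, has taken for a name from the list of things; names that differ only in an ending like _2 or _b are one class to them, and where a whole thing is asked for, a point or a joint stands for the part that bears it (a point fixed in the world has none). Each returns a list of dicts, best first, with "confidence" (0 to 1); they miss things now and then, are a little off and sometimes report something else, mostly with a low value. They report only what shows in the picture. A call takes as long as a camera call. They do not tell look-alikes from the thing itself.
- look_for(camera, name): "at" ([column, row] in pixels, amid what is visible of it).
- tip_of(camera, name): "at" ([column, row] in pixels: a listed point, or the origin of a listed thing).
Readings, each from a call of its own:
- read_time_s(): time.
- read_qpos(): joint angles.
- read_joint_vel(): joint speeds.
- read_effort(): joint torques, N m.
- read_eef_pos(): TCP position.
- read_tcp_rot(): TCP orientation.
- read_ft_force(): force on the tool from outside, world axes, zero at the start.
- read_ft_torque(): the same for the moment, N m.
- read_finger_gap(): finger opening in m.
- read_grasp_force(): force on a finger pad.
Only numpy, scipy, OpenCV 4.12 (cv2) and the standard library are available. Lean on these libraries where they do the work, as an engineer would, in place of code of your own. Each camera call takes 0.05 s, during which the arm holds its last target. There are 200 camera calls.

## Task

Move the four optics riders from the parking rack onto the optical rail, one on each engraved line, keeping their order along the beam: the rider parked next to the rack's carrying handle goes on the line nearest the aperture plate (the end plate with the round tube, where the beam enters), the next one on the next line, and so on towards the finned beam stop. Keep them upright, and leave every saddle square on the rail and fully down on it, with the rider centred on its line.

Things in the scene. Friction and masses are not known exactly. Their poses are not given: they have to be found in the camera images.
- rider_a: square black kinematic mount on a saddle: two plates 38 mm square, 17 thick, two steel knobs on +x. Saddle 28 mm long (x, along rail), 62 wide (y), top 9 mm above origin; skirts go 12 below origin, 3 play each side of rail; thumbscrew at +y. Origin: centre of the saddle's underside, resting on the rail top. Grip across y, 38 mm wide, flat, pads 36 to 38 mm above origin; top at 55. 0.2 kg.
- rider_b: black lens tube on a saddle: lies along the rail, 32 mm diameter, 29 long. Saddle 28 mm long (x, along rail), 62 wide (y), top 9 mm above origin; skirts go 12 below origin, 3 play each side of rail; thumbscrew at +y. Origin: centre of the saddle's underside, resting on the rail top. Grip across y, 32 mm wide, round, pads 36 to 38 mm above origin; top at 52. 0.2 kg.
- rider_c: black 30 mm cube on a saddle, round windows, aluminium disc on top. Saddle 28 mm long (x, along rail), 62 wide (y), top 9 mm above origin; skirts go 12 below origin, 3 play each side of rail; thumbscrew at +y. Origin: centre of the saddle's underside, resting on the rail top. Grip across y, 30 mm wide, flat, pads 36 to 38 mm above origin; top at 55. 0.2 kg.
- rider_d: thin round black lens mount on a saddle: 40 mm diameter, 10 thick, pin on top. Saddle 28 mm long (x, along rail), 62 wide (y), top 9 mm above origin; skirts go 12 below origin, 3 play each side of rail; thumbscrew at +y. Origin: centre of the saddle's underside, resting on the rail top. Grip across y, 40 mm wide, round, pads 36 to 38 mm above origin; top at 68. 0.2 kg.
- stub_a: parking stub under rider_a at the start: piece of rail fixed on the rack base, 32 mm long (x, along the row), 40 wide, top 30 mm above the table; four in a row, 38 mm apart. Origin: its underside's centre, 8 mm above the table. Its -x axis points along the row to the rack's handle, an upright steel bow with black grip, 78 mm high, 37 mm beyond the first stub's centre.
- stub_b: parking stub under rider_b at the start: piece of rail fixed on the rack base, 32 mm long (x, along the row), 40 wide, top 30 mm above the table; four in a row, 38 mm apart. Origin: its underside's centre, 8 mm above the table. Its -x axis points along the row to the rack's handle, an upright steel bow with black grip, 78 mm high, 37 mm beyond the first stub's centre.
- stub_c: parking stub under rider_c at the start: piece of rail fixed on the rack base, 32 mm long (x, along the row), 40 wide, top 30 mm above the table; four in a row, 38 mm apart. Origin: its underside's centre, 8 mm above the table. Its -x axis points along the row to the rack's handle, an upright steel bow with black grip, 78 mm high, 37 mm beyond the first stub's centre.
- stub_d: parking stub under rider_d at the start: piece of rail fixed on the rack base, 32 mm long (x, along the row), 40 wide, top 30 mm above the table; four in a row, 38 mm apart. Origin: its underside's centre, 8 mm above the table. Its -x axis points along the row to the rack's handle, an upright steel bow with black grip, 78 mm high, 37 mm beyond the first stub's centre.
- rail: fixed aluminium rail, 160 mm long (x), 40 wide (y), top 30 mm above the table, top edges bevelled; foot 52 wide, 6 high. Origin: centre of its underside, on the table. Four black lines across its top at x = -57, -19, +19, +57 mm: one rider is centred on each, either way round. The aperture plate stands at one end, the finned beam stop at the other. A 180 mm high laser lies between rail and rack.
- aperture: aperture plate at the beam's entry end of the rail: upright black plate 52 mm square, top 92 mm above the table, with a short aluminium tube (26 mm diameter) through it; 90 mm from the rail's centre at its -x or +x end, 33 mm from the nearest line. Origin: centre of its foot, on the table. The like plate with black fins at the other end is the beam stop.
Mind the look-alikes: they are no part of the job. Leave any brown look-alike of the rider_c alone.

How it is judged:
By the outcome, as a careful person would: the job done as asked, in the order asked, and still so for the second after the job is handed in, with the robot touching nothing.
It also fails if it takes over 115 s, if anything falls off the work surface, if the arm or the gripper's body presses on something with over 40 N, if the wrist force passes 120 N, or if a joint passes its speed limit or range.

## Working session

There is one attempt and no reset: what is moved stays moved. The work goes in short steps, each a Python script; the robot and the scene stay as the last script left them, time stands still between calls to the robot, and variables do not carry over. Pictures are saved under pics/ and viewed, at most 14 in all, crops included, and the job is handed in when it is done.

```bash
mkdir -p pics; python3 - <<'E'
from bench import *
import cv2
for c in("scene","top"):
    im=read_camera(c); cv2.imwrite(f"pics/{c}0.png",im[:,:,::-1])
    p=camera_params(c); print(c,p["K"],p["camera_from_world"])
    for n in("rider_a","rider_b","rider_c","rider_d","stub_a","rail","aperture"):
        for f in(look_for,tip_of):
            print(n,f.__name__,[([round(float(v)) for v in d["at"]],round(d["confidence"],2)) for d in f(c,n)])
print(read_time_s(),read_tcp_rot(),read_eef_pos())
E
```

```text
scene [[420.70440312   0.         319.40575106]
 [  0.         420.70440312 197.00082348]
 [  0.           0.           1.        ]] [[ 0.36347705  0.93153546 -0.01122996 -0.27396019]
 [ 0.7687682  -0.30673175 -0.56116939 -0.3348516 ]
 [-0.52619378  0.19533896 -0.82762479  1.3155478 ]
 [ 0.          0.          0.          1.        ]]
rider_a call [([450, 268], 0.82), ([380, 159], 0.81), ([371, 134], 0.75), ([360, 126], 0.75), ([377, 145], 0.63)]
rider_a call [([369, 142], 0.82), ([376, 153], 0.74), ([376, 163], 0.67), ([444, 270], 0.67), ([368, 132], 0.5)]
rider_b call [([450, 268], 0.82), ([380, 159], 0.81), ([371, 134], 0.75), ([360, 126], 0.75), ([377, 145], 0.63)]
rider_b call [([369, 142], 0.82), ([376, 153], 0.74), ([376, 163], 0.67), ([444, 270], 0.67), ([368, 132], 0.5)]
rider_c call [([450, 268], 0.82), ([380, 159], 0.81), ([371, 134], 0.75), ([360, 126], 0.75), ([377, 145], 0.63)]
rider_c call [([369, 142], 0.82), ([376, 153], 0.74), ([376, 163], 0.67), ([444, 270], 0.67), ([368, 132], 0.5)]
rider_d call [([450, 268], 0.82), ([380, 159], 0.81), ([371, 134], 0.75), ([360, 
[... 1249 characters left out ...]
 232], 0.66)]
rider_c call [([212, 253], 0.94), ([219, 92], 0.78), ([213, 267], 0.69), ([205, 285], 0.59), ([214, 235], 0.57)]
rider_d call [([212, 251], 0.88), ([209, 269], 0.86), ([221, 94], 0.85), ([205, 289], 0.69), ([210, 232], 0.66)]
rider_d call [([212, 253], 0.94), ([219, 92], 0.78), ([213, 267], 0.69), ([205, 285], 0.59), ([214, 235], 0.57)]
stub_a call []
stub_a call [([213, 268], 0.54), ([214, 254], 0.52), ([212, 284], 0.42), ([218, 234], 0.41)]
rail call [([398, 190], 0.59)]
rail call [([396, 194], 0.78)]
aperture call [([402, 150], 0.67)]
aperture call [([397, 154], 0.78)]
1.5 [ 9.87086011e-01  1.60191159e-01 -7.96827556e-06 -1.71148664e-05] [ 0.20555709 -0.61664181  0.25025436]
```

```bash
python3 - <<'E'
import cv2
t=cv2.imread("pics/top0.png"); s=cv2.imread("pics/scene0.png")
cv2.imwrite("pics/t1.png",cv2.resize(t[60:320,170:440],None,fx=2.3,fy=2.3,interpolation=cv2.INTER_CUBIC)[:600])
cv2.imwrite("pics/t2.png",cv2.resize(t[200:310,160:260],None,fx=5,fy=5,interpolation=cv2.INTER_CUBIC))
cv2.imwrite("pics/s1.png",cv2.resize(s[90:310,200:480],None,fx=2.7,fy=2.7,interpolation=cv2.INTER_CUBIC))
E
```

```text
(no output)
```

View pics/t1.png

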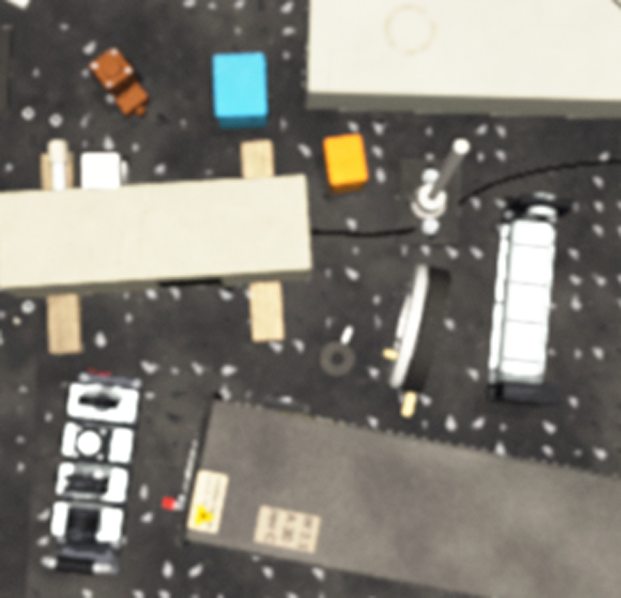

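View pics/t2.png

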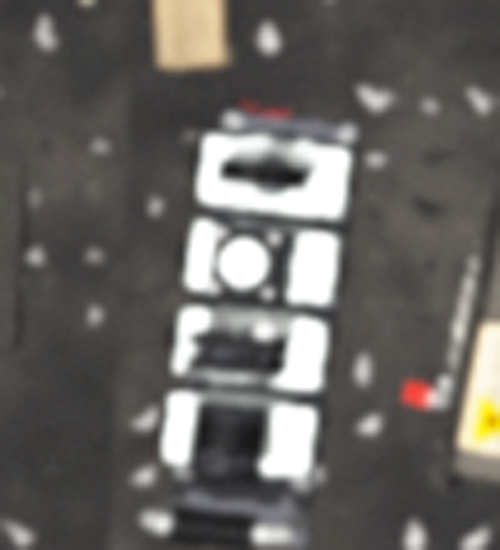

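View pics/s1.png

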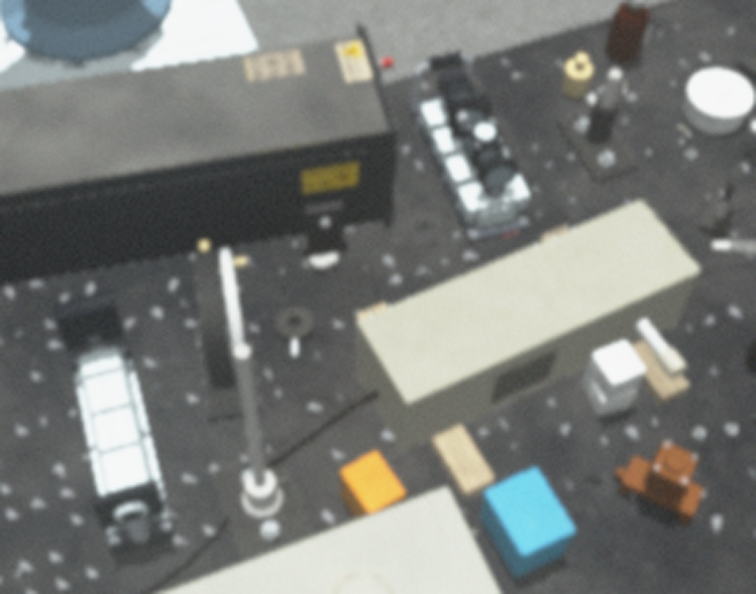

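View pics/scene0.png

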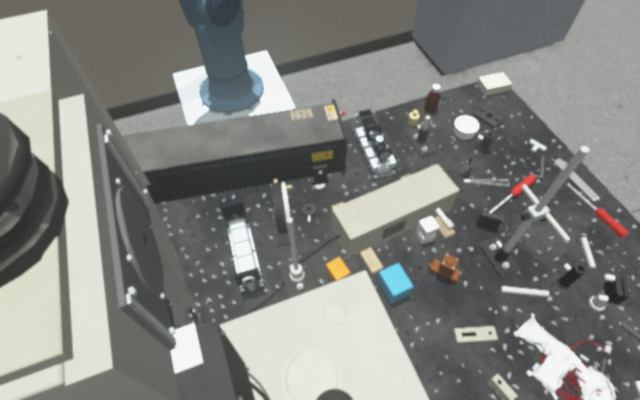

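The handle is at the near (bottom) end of the rack, crop t2 (220,520). From there the riders are tube b (t2 232,440), kinematic mount a (240,350), cube c (245,262) and thin lens d (268,170). The aperture tube is at the rail's far end (t1 541,208) and the fins are at the near end (520,390). Next I'll fit the poses.

```bash
cat > h.py <<'E'
from bench import *
import numpy as np, cv2
from scipy.optimize import minimize, least_squares
P={c:camera_params(c) for c in("scene","top")}
def proj(c,X):
    M=np.array(P[c]["camera_from_world"]); q=np.asarray(X,float)@M[:3,:3].T+M[:3,3]
    q=q@np.array(P[c]["K"]).T; return q[...,:2]/q[...,2:]
def back(c,uv,z):
    M=np.array(P[c]["camera_from_world"]); C=-M[:3,:3].T@M[:3,3]
    d=M[:3,:3].T@np.linalg.solve(np.array(P[c]["K"]),[uv[0],uv[1],1]); return C+d*(z-C[2])/d[2]
def tri(a,b): # top px, scene px
    f=lambda X:np.r_[proj("top",X)-a,proj("scene",X)-b]
    s=least_squares(f,[.5,.1,.1]); return s.x.round(3),round(float(np.abs(s.fun).max()),1)
def samp(g,c,X):
    uv=proj(c,X).astype(np.float32); return cv2.remap(g,uv[None,:,0],uv[None,:,1],cv2.INTER_LINEAR)[0]
def W(p,loc,z):
    c,s=np.cos(p[2]),np.sin(p[2]); return np.c_[p[0]+c*loc[:,0]-s*loc[:,1],p[1]+s*loc[:,0]+c*loc[:,1],np.full(len(loc),z)]
def band(ins,out,z): # points that should be bright, dark
    return lambda g,p,c="top":samp(g,c,W(p,ins,z)).mean()-samp(g,c,W(p,out,z)).mean()
def fit(g,score,p0):
    best=None
    for dx in(-.008,0,.008):
        for dy in(-.006,0,.006):
            for da in(-.05,0,.05):
                x0=np.array(p0)+[dx,dy,da]
                r=minimize(lambda p:-score(g,p),x0,method="Nelder-Mead",options=dict(initial_simplex=x0+np.array([[0,0,0],[.004,0,0],[0,.004,0],[0,0,.04]]),xatol=1e-5,fatol=1e-3))
                if best is None or r.fun<best.fun:best=r
    return best.x,-best.fun
def gray(im): return cv2.GaussianBlur(im.astype(np.float32).mean(2),(0,0),.6)
yy=np.linspace(-.029,.029,30)
def grid(x,y): return np.array([(a,b) for a in x for b in y])
sx=np.array([-57,-19,19,57])*1e-3
e=.003
rack=band(np.vstack([grid(np.r_[sx-.014+e,sx+.014-e],np.r_[-.027,-.023,.023,.027]),grid(np.r_[sx-.01,sx,sx+.01],[-.031+e,.031-e])]),
          np.vstack([grid(np.r_[sx-.019,sx+.019],np.r_[-.027,-.023,.023,.027]),grid(np.r_[sx-.01,sx,sx+.01],[-.031-e,.031+e])]),.039)
lx=np.linspace(-.07,.07,40); ly=np.linspace(-.014,.014,9)
rail=band(np.vstack([grid(np.r_[sx-.004,sx+.004],ly),grid(lx,[-.017,.017])]),
          np.vstack([grid(sx,ly),grid(sx,ly),grid(lx,[-.024,.024])]),.03)
E
python3 - <<'E'
from h import *
g=gray(cv2.imread("pics/top0.png"))
r0=back("top",(210,260),.039); l0=back("top",(397,190),.03)
pr,s=fit(g,rack,[r0[0],r0[1],-.07]); print("rack",pr.round(4),s)
pl,s2=fit(g,rail,[l0[0],l0[1],-.07]); print("rail",pl.round(4),s2)
np.savez("fit.npz",rack=pr,rail=pl)
S=2.3;o=np.array([170,60]); Q=2.7;oo=np.array([200,90])
T=lambda *a:np.array(a)/S+o
U=lambda *a:np.array(a)/Q+oo
print("c disc",back("top",np.array([243,263])/5+[160,200],.085).round(4))
for n,a,b in [("poletop",T(461,146),U(240,350)),("poletop2",T(461,146),U(226,250)),("polebase",T(430,200),U(262,485)),("lasercorner",T(210,402),U(390,130)),("tanR_near",T(310,272),U(358,318)),("tanRfar",T(306,177),U(407,402)),("tan top face far-left?",T(0,290),U(640,202)),("bigbox near-right",T(310,95),U(448,490)),("mirrortop",T(395,385),U(226,250))]:
    print(n,*tri(a,b))
v=cv2.imread("pics/top0.png")
v=cv2.resize(v[120:310,170:440],None,fx=2.9,fy=2.9,interpolation=cv2.INTER_CUBIC)
def rect(p,L,w,z,x=0):
    q=W(p,np.array([[x-L/2,-w/2],[x+L/2,-w/2],[x+L/2,w/2],[x-L/2,w/2]]),z); q=((proj("top",q)-[170,120]+.5)*2.9-.5).round().astype(int)
    cv2.polylines(v,[q],True,(0,0,255),1)
for x in sx: rect(pr,.028,.062,.039,x); rect(pl,.001,.04,.03,x)
rect(pl,.16,.04,.03)
cv2.imwrite("pics/fit.png",v)
E
```

```text
rack [ 0.4005  0.299  -0.092 ] 133.78009033203125
rail [ 0.5651 -0.1189 -0.0739] 57.25837707519531
c disc [0.4186 0.296  0.085 ]
poletop [ 0.665 -0.021  0.253] 0.1
poletop2 [ 0.644 -0.013  0.335] 2.2
polebase [ 0.664 -0.019  0.035] 0.5
lasercorner [0.457 0.18  0.172] 0.0
tanR_near [0.581 0.099 0.101] 0.9
tanRfar [0.669 0.104 0.103] 0.8
tan top face far-left? [0.557 0.382 0.096] 0.5
bigbox near-right [0.748 0.103 0.1  ] 1.1
mirrortop [0.478 0.018 0.108] 0.6
```

View pics/fit.png

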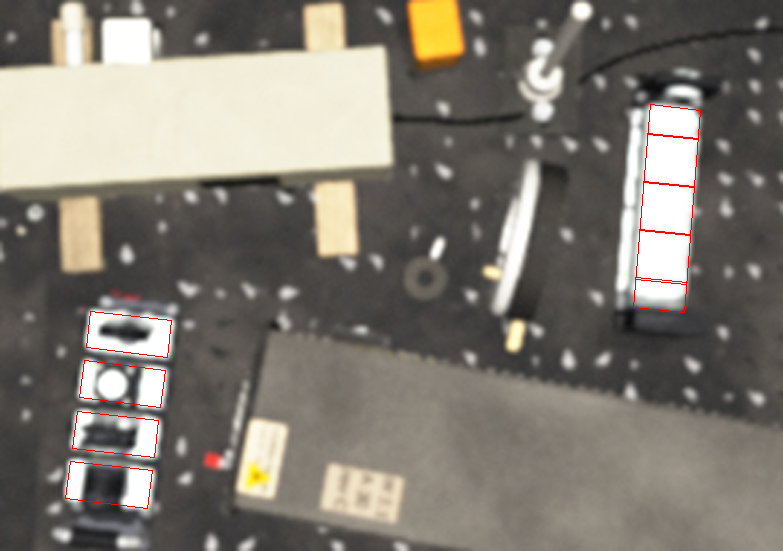

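The rack fit looks good, and cube c's disc agrees to about 1 mm. The rail's lines can't be seen under the overlay, so I'll check them with a brightness profile and test reach at the same time.

```bash
cat >> h.py <<'E'
def quat(a): return [np.cos(a/2),np.sin(a/2),0,0]
E
python3 - <<'E'
from h import *
im=cv2.imread("pics/top0.png");g=im.astype(np.float32).mean(2)
f=np.load("fit.npz");pl=f["rail"];pr=f["rack"]
xs=np.arange(-.09,.0901,.002)
for x in xs: print(int(round(x*1e3)),int(samp(g,"top",W(pl,grid([x],ly),.03)).mean()),end="; ")
print()
print("y",[(int(round(y*1e3)),int(samp(g,"top",W(pl,grid(np.r_[-.038,0,.038],[y]),.03)).mean())) for y in np.arange(-.032,.033,.002)])
for n,p in(("rack",pr),("rail",pl)):
  for x in sx:
    w=W(p,np.array([[x,0]]),.067)[0]
    for k in(0,np.pi):
      for z in (.067,.27):
        q=inverse_kinematics([w[0],w[1],z],quat(p[2]+k)); print(n,x,round(k),z,w.round(4),None if q is None else np.round(q,2))
cv2.imwrite("pics/rail.png",cv2.resize(im[135:240,370:425],None,fx=5.5,fy=5.5,interpolation=cv2.INTER_NEAREST))
E
```

```text
-90 70; -88 75; -86 77; -84 72; -82 69; -80 83; -78 120; -76 158; -74 183; -72 207; -70 233; -68 249; -66 254; -64 254; -62 254; -60 251; -58 240; -56 240; -54 250; -52 254; -50 254; -48 254; -46 254; -44 254; -42 254; -40 254; -38 254; -36 254; -34 254; -32 254; -30 254; -28 254; -26 254; -24 254; -22 252; -20 243; -18 242; -16 251; -14 254; -12 254; -10 254; -8 254; -6 254; -4 254; -2 254; 0 254; 2 254; 4 254; 6 254; 8 254; 10 254; 12 254; 14 254; 16 251; 18 242; 20 242; 22 251; 24 254; 26 254; 28 254; 30 254; 32 254; 34 254; 36 254; 38 254; 40 254; 42 254; 44 254; 46 254; 48 254; 50 254; 52 254; 54 252; 56 243; 58 243; 60 251; 62 254; 64 254; 66 254; 68 254; 70 254; 72 254; 74 254; 76 253; 78 246; 80 217; 82 153; 84 103; 86 92; 88 114; 90 155; 
y [(-32, 75), (-30, 76), (-28, 79), (-26, 87), (-24, 97), (-22, 125), (-20, 179), (-18, 230), (-16, 247), (-14, 252), (-12, 254), (-10, 255), (-8, 255), (-6, 255), (-4, 255), (-2, 255), (0, 255), (2, 255), (4, 255), (6, 255), (8, 255), (10, 255), (12, 255), (14, 255), (16, 254), (18, 253), (20, 240), (22, 208), (24, 187), (26, 210), (28, 24
[... 2125 characters left out ...]
019 0 0.067 [ 0.5841 -0.1203  0.067 ] [ 0.34  0.52 -0.25  1.84  0.17  0.8  -1.65]
rail 0.019 0 0.27 [ 0.5841 -0.1203  0.067 ] [ 0.42  0.29 -0.34  1.7   0.1   1.18 -1.59]
rail 0.019 3 0.067 [ 0.5841 -0.1203  0.067 ] [ 0.59  0.58 -0.57  1.83  0.4   0.85  1.32]
rail 0.019 3 0.27 [ 0.5841 -0.1203  0.067 ] [ 0.66  0.33 -0.64  1.68  0.21  1.19  1.47]
rail 0.057 0 0.067 [ 0.622  -0.1231  0.067 ] [ 0.31  0.57 -0.23  1.75  0.17  0.84 -1.64]
rail 0.057 0 0.27 [ 0.622  -0.1231  0.067 ] [ 0.39  0.36 -0.32  1.6   0.12  1.2  -1.61]
rail 0.057 3 0.067 [ 0.622  -0.1231  0.067 ] [ 0.57  0.64 -0.57  1.73  0.43  0.89  1.31]
rail 0.057 3 0.27 [ 0.622  -0.1231  0.067 ] [ 0.62  0.41 -0.62  1.59  0.25  1.22  1.44]
```

View pics/rail.png

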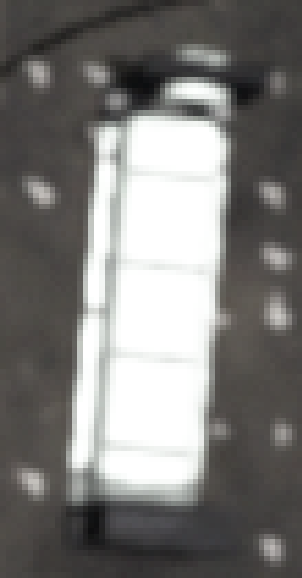

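Profile dips at -57, -19, +19 and +57 mm match the engraved lines exactly, so the rail fit is right. Next: fit each saddle on its own and check the whole work area.

```bash
cat >> h.py <<'E'
o=np.zeros(1)
one=band(np.vstack([grid(np.r_[-.011,.011],np.r_[-.027,-.024,.024,.027]),grid(np.r_[-.01,0,.01],[-.028,.028])]),
         np.vstack([grid(np.r_[-.017,.017],np.r_[-.027,-.024,.024,.027]),grid(np.r_[-.01,0,.01],[-.034,.034])]),.039)
E
python3 - <<'E'
from h import *
g=gray(cv2.imread("pics/top0.png"));pr=np.load("fit.npz")["rack"]
for x in sx:
    w=W(pr,np.array([[x,0]]),0)[0]; best=None
    for dx in(-.003,0,.003):
        x0=np.array([w[0]+dx,w[1],pr[2]])
        r=minimize(lambda p:-one(g,p),x0,method="Nelder-Mead",options=dict(initial_simplex=x0+np.array([[0,0,0],[.002,0,0],[0,.002,0],[0,0,.03]])))
        if best is None or r.fun<best.fun: best=r
    print(w[:2].round(4),((best.x[:2]-w[:2])*1e3).round(1),best.x[2].round(3),best.fun)
E
```

```text
[0.3437 0.3042] [ 0.6 -0.1] -0.105 -115.82398986816406
[0.3815 0.3007] [0.2 0.1] -0.12 -115.6115951538086
[0.4194 0.2972] [ 0.1 -0.6] -0.08 -124.15922546386719
[0.4572 0.2938] [-0.3  0.1] -0.089 -118.49594116210938
```

View pics/top0.png

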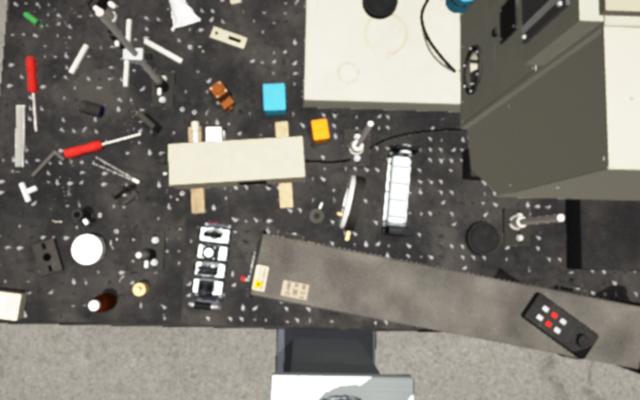

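The arm starts off-view to the right, past a thin post at (520,222). A tall machine stands right of column 460. I'll retract to a small radius and raise the arm before swinging.

```bash
cat >> h.py <<'E'
RACK,RAIL=[np.load("fit.npz")[k] for k in("rack","rail")]
def at(p,x,z,y=0): w=W(p,np.array([[x,y]]),z)[0]; return w.tolist()
QK,QL=quat(RACK[2]+np.pi),quat(RAIL[2]+np.pi)
def log(s): print(s,round(read_time_s(),1),"tcp",np.round(read_eef_pos(),4),"F",np.round(read_ft_force(),1),"gap",round(float(read_finger_gap()),4),"q",np.round(read_qpos(),2))
E
python3 - <<'E'
from h import *
q0=np.array(read_qpos()); th=np.arctan2(-.617,.206)
q=inverse_kinematics([.43*np.cos(th),.43*np.sin(th),.34],read_tcp_rot()); print(np.round(q,2))
q=np.array(q)
# same reach with j3=j5=0
q[2]=q[4]=0
move_j(q.tolist()); log("retract")
q[0]=-.45; q[6]=1.1; move_j(q.tolist()); move_gripper(.06,40); log("home")
for x in sx: print([np.round(inverse_kinematics(at(RACK,x,z),QK),2) for z in(.067,.25)])
E
```

```text
[ 1.13 -0.12  0.02  1.98  0.    1.28 -0.1 ]
retract 2.4 tcp [ 0.1469 -0.4043  0.3401] F [-0.2  0.9  0.4] gap 0.0853 q [ 1.13 -0.12  0.    1.98  0.    1.28 -0.1 ]
home 5.0 tcp [0.4029 0.1485 0.3401] F [ 0.2 -0.5  0.2] gap 0.0596 q [-0.45 -0.12  0.    1.98 -0.    1.28  1.1 ]
[array([-0.63,  0.31, -0.21,  2.17,  0.1 ,  0.67,  0.58]), array([-0.6 ,  0.03, -0.21,  2.03,  0.01,  1.08,  0.66])]
[array([-0.61,  0.35, -0.16,  2.11,  0.09,  0.69,  0.65]), array([-0.58,  0.08, -0.18,  1.97,  0.02,  1.09,  0.71])]
[array([-0.59,  0.39, -0.12,  2.05,  0.07,  0.71,  0.72]), array([-0.56,  0.13, -0.14,  1.92,  0.02,  1.09,  0.76])]
[array([-0.57,  0.43, -0.09,  1.98,  0.06,  0.74,  0.78]), array([-0.55,  0.19, -0.11,  1.85,  0.02,  1.1 ,  0.81])]
```

```bash
cat >> h.py <<'E'
def pick(xs_,dx=0,w=.06,gz=.067):
    move_gripper(w); move_ptp(at(RACK,xs_+dx,.22),QK); movel(at(RACK,xs_+dx,gz),QK,.12)
    move_gripper(0,40); log("grip"); movel(at(RACK,xs_+dx,gz+.03),QK,.06); movel(at(RACK,xs_+dx,.28),QK,.25); log("lift")
def over(xl,dx=0,dy=0): movel(at(RAIL,xl+dx,.28,dy),QL,.25); log("over")
def lower(xl,dx=0,dy=0,gz=.067):
    movel(at(RAIL,xl+dx,gz+.022,dy),QL,.2); movel(at(RAIL,xl+dx,gz+.0008,dy),QL,.03); log("down")
def release(xl,dx=0,dy=0,w=.06):
    move_gripper(w); log("open"); movel(at(RAIL,xl+dx,.14,dy),QL,.15); movel(at(RAIL,xl+dx,.28,dy),QL,.3)
E
python3 - <<'E'
from h import *
pick(sx[0],.0004); over(sx[3]); lower(sx[3])
E
```

```text
grip 7.8 tcp [0.3445 0.3044 0.0677] F [-1.  -1.1  5.4] gap 0.0307 q [-0.63  0.31 -0.2   2.17  0.1   0.67  0.58]
lift 9.4 tcp [0.3432 0.3032 0.2783] F [-1.1 -0.8 -1.9] gap 0.0304 q [-0.6   0.   -0.21  2.   -0.    1.15  0.67]
over 11.6 tcp [ 0.6218 -0.1215  0.28  ] F [-1.3  0.2 -2.7] gap 0.0309 q [-0.05  0.33  0.23  1.62 -0.08  1.2   1.69]
down 13.5 tcp [ 0.6215 -0.123   0.0679] F [-2.5  0.8  2.4] gap 0.0311 q [-0.02  0.57  0.19  1.77 -0.14  0.82  1.73]
```

```bash
cat >> h.py <<'E'
def check(name,k):
    im=read_camera("top"); cv2.imwrite(f"pics/{name}.png",im[:,:,::-1]); g=gray(im)
    for i in k:
        w=at(RAIL,sx[i],0)
        x0=np.array([w[0],w[1],RAIL[2]])
        r=minimize(lambda p:-one(g,p),x0,method="Nelder-Mead",options=dict(initial_simplex=x0+np.array([[0,0,0],[.002,0,0],[0,.002,0],[0,0,.03]])))
        print("line",i,"off mm",((r.x[:2]-x0[:2])*1e3).round(1),"dyaw",(r.x[2]-x0[2]).round(3),"score",round(-r.fun))
    cv2.imwrite(f"pics/{name}c.png",cv2.resize(im[135:240,360:425,::-1],None,fx=5.5,fy=5.5,interpolation=cv2.INTER_CUBIC))
E
python3 - <<'E'
from h import *
release(sx[3]); move_ptp(at(RACK,sx[1],.25),QK); check("p1",[3]); log("")
E
```

```text
open 13.9 tcp [ 0.6224 -0.1232  0.0679] F [ 0.3 -0.4  0.6] gap 0.0602 q [-0.02  0.57  0.19  1.77 -0.14  0.82  1.73]
line 3 off mm [-1.   0.5] dyaw -0.001 score 106
 17.0 tcp [0.3827 0.2998 0.25  ] F [-0.6 -0.1  0.2] gap 0.0598 q [-0.69  0.08 -0.06  1.98  0.01  1.09  0.72]
```

View pics/p1c.png

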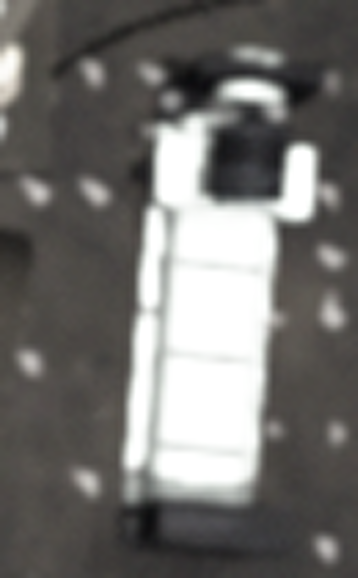

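Rider b is seated square on the aperture-end line (crop 235,170), within about 1 mm. Next, rider a.

```bash
python3 - <<'E'
from h import *
D=.0005
pick(sx[1]); over(sx[2],D); lower(sx[2],D)
if abs(read_ft_force()[2])<12:
    release(sx[2],D); move_ptp(at(RACK,sx[2],.25),QK); check("p2",[3,2]); log("")
E
```

```text
grip 19.2 tcp [0.3821 0.3011 0.0678] F [ 0.5 -0.3  4.7] gap 0.0378 q [-0.7   0.34 -0.06  2.11  0.03  0.69  0.7 ]
lift 20.8 tcp [0.3806 0.2999 0.2782] F [-0.2  1.1 -2.5] gap 0.0376 q [-0.69  0.05 -0.06  1.95  0.    1.15  0.72]
over 22.8 tcp [ 0.5844 -0.1187  0.2799] F [ 0.1  0.1 -2.2] gap 0.0374 q [-0.16  0.26  0.35  1.71 -0.1   1.18  1.71]
down 24.7 tcp [ 0.5841 -0.1202  0.0679] F [-2.8 -0.4  3.2] gap 0.0375 q [-0.1   0.52  0.29  1.86 -0.2   0.79  1.79]
open 25.1 tcp [ 0.5851 -0.1204  0.0679] F [-0.2 -0.5  0.3] gap 0.0602 q [-0.1   0.52  0.29  1.86 -0.2   0.79  1.79]
line 3 off mm [-0.6  0.2] dyaw 0.003 score 101
line 2 off mm [-1.7  0.7] dyaw -0.061 score 82
 28.0 tcp [0.4206 0.2958 0.25  ] F [-0.2 -0.4 -0.7] gap 0.0598 q [-0.8   0.13  0.11  1.93 -0.01  1.09  0.8 ]
```

View pics/p2c.png

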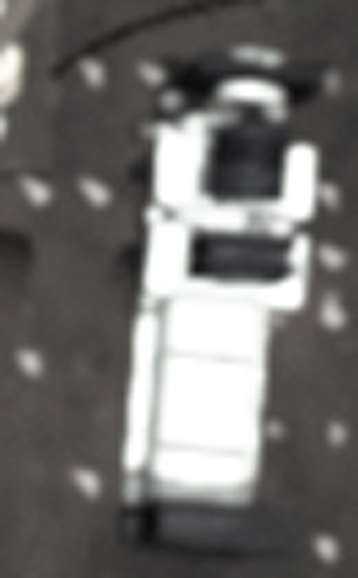

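Rider a is down next to b (crop 240,255) and looks square. Next, c and d, with a slightly larger x correction.

```bash
python3 - <<'E'
from h import *
D=.001
for i,l in((2,1),(3,0)):
    pick(sx[i]); over(sx[l],D); lower(sx[l],D)
    if not(abs(read_ft_force()[2])<12 and read_finger_gap()>.025): break
    release(sx[l],D)
else:
    move_ptp(at(RACK,sx[3],.25),QK); check("p3",[3,2,1,0]); log("")
    s=read_camera("scene"); cv2.imwrite("pics/s3.png",cv2.resize(s[170:310,200:300,::-1],None,fx=4.2,fy=4.2,interpolation=cv2.INTER_CUBIC))
E
```

```text
grip 30.3 tcp [0.4198 0.2975 0.0677] F [-0.8 -1.7  4.3] gap 0.0295 q [-0.78  0.38  0.09  2.06 -0.05  0.71  0.83]
lift 31.8 tcp [0.4183 0.2964 0.2781] F [ 0.2 -0.2 -3. ] gap 0.0295 q [-0.8   0.1   0.11  1.89 -0.01  1.15  0.79]
over 33.7 tcp [ 0.547  -0.1161  0.2798] F [ 0.5  0.3 -2.5] gap 0.0295 q [-0.3   0.2   0.49  1.81 -0.1   1.17  1.73]
down 35.7 tcp [ 0.5466 -0.1175  0.0678] F [-2.3  1.1  2. ] gap 0.0296 q [-0.21  0.48  0.42  1.96 -0.27  0.76  1.86]
open 36.1 tcp [ 0.5476 -0.1176  0.068 ] F [-0.2 -0.  -0.1] gap 0.06 q [-0.21  0.48  0.42  1.96 -0.27  0.76  1.86]
grip 40.9 tcp [0.4578 0.2941 0.068 ] F [-1.8 -1.7  6. ] gap 0.0383 q [-0.84  0.43  0.23  1.99 -0.14  0.73  0.95]
lift 42.4 tcp [0.4561 0.293  0.2781] F [-1.1 -0.1 -2.6] gap 0.0383 q [-0.89  0.16  0.27  1.84 -0.04  1.16  0.87]
over 44.2 tcp [ 0.5092 -0.1134  0.2798] F [ 0.3 -0.2 -1.5] gap 0.0382 q [-0.43  0.12  0.62  1.89 -0.07  1.15  1.71]
down 46.2 tcp [ 0.5091 -0.1147  0.0681] F [-2.7  0.4  4.9] gap 0.0383 q [-0.31  0.44  0.53  2.05 -0.33  0.73  1.92]
open 46.5 tcp [ 0.5095 -0.1148  0.0677] F [-0.5 -0.7  0.8] gap 0.0602 q [-0.31  0.44  0.53  2.05 -0.33  0.73  1.92]
line 3 off mm [-0.7  0.3] dyaw 0.003 score 101
line 2 off mm [-1.1  0.2] dyaw -0.036 score 81
line 1 off mm [0.4 0.4] dyaw -0.023 score 96
line 0 off mm [-0.1  0.3] dyaw 0.027 score 108
 49.3 tcp [0.4583 0.2917 0.25  ] F [-0.  -0.  -0.4] gap 0.0603 q [-0.97  0.18  0.37  1.87 -0.07  1.1   0.9 ]
```

```bash
python3 - <<'E'
import cv2,numpy as np
a=cv2.imread("pics/p3c.png");b=cv2.imread("pics/s3.png")
h=min(len(a),len(b)); cv2.imwrite("pics/both.png",np.hstack([a[:h],b[:h]])[:600])
E
```

```text
(no output)
```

View pics/both.png

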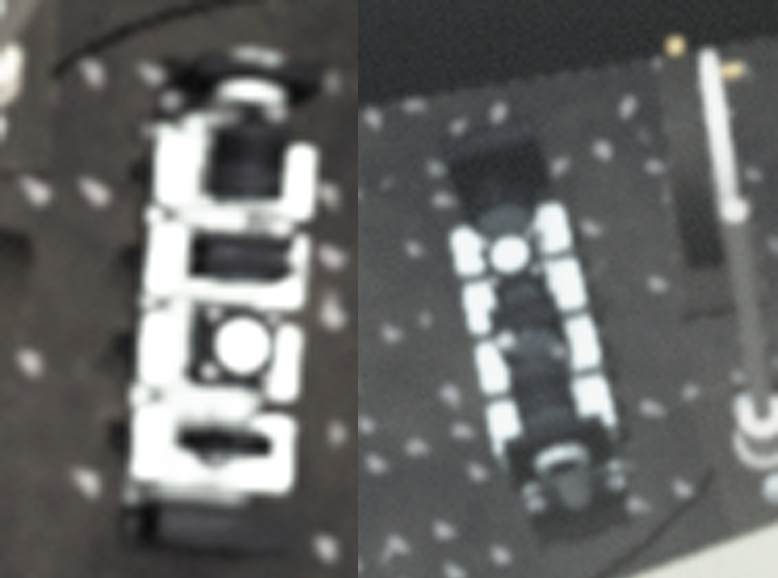

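All four are down in the order b, a, c, d from the aperture. I'll check centring to sub-pixel with edge profiles on the overhanging saddle ends.

```bash
python3 - <<'E'
from h import *
g=cv2.imread("pics/p3.png").astype(np.float32).mean(2)
g0=cv2.imread("pics/top0.png").astype(np.float32).mean(2)
for nm,G,p,Ys in(("rack0",g0,RACK,((-.029,-.025),(.025,.029))),("rail",g,RAIL,((-.0295,-.0265),(.0265,.0295)))):
  for a,b in Ys:
    xs=np.arange(-.085,.0851,.0005)
    v=np.array([samp(G,"top",W(p,grid([x],np.linspace(a,b,5)),.039)).mean() for x in xs])
    out=[]
    for s in sx:
        m=np.abs(xs-s)<.021; X=xs[m]; V=np.clip(v[m]-v[m].min(),0,None)
        c=len(X)//2; 
        th=180
        w=V+v[m].min()
        l=X[:c][w[:c]<th]; r=X[c:][w[c:]<th]
        out.append(((l[-1] if len(l) else np.nan)*1e3-s*1e3,(r[0] if len(r) else np.nan)*1e3-s*1e3))
    print(nm,a,np.round(out,1).tolist(),"mid",np.round(np.mean(out,1),1))
E
```

```text
rack0 -0.029 [[-16.5, 16.0], [-15.5, 16.0], [-16.0, 16.0], [-15.5, 16.5]] mid [-0.2  0.3  0.   0.5]
rack0 0.025 [[-15.5, 16.5], [-13.5, 15.5], [-15.5, 15.5], [-15.5, 15.5]] mid [0.5 1.  0.  0. ]
rail -0.0295 [[-15.0, 16.0], [-15.5, 15.5], [-16.0, 14.0], [-17.0, 14.0]] mid [ 0.5  0.  -1.  -1.5]
rail 0.0265 [[-15.5, nan], [nan, nan], [nan, nan], [nan, 16.5]] mid [nan nan nan nan]
```

```bash
python3 - <<'E'
from h import *
log("");print(sign_off())
E
```

```text
49.4 tcp [0.4583 0.2918 0.2501] F [ 0.1 -0.3 -0.3] gap 0.06 q [-0.97  0.18  0.37  1.87 -0.07  1.1   0.9 ]
the job is handed in; nothing more can be done
None
```

All four riders are on the rail in the order b, a, c, d from the aperture plate, upright and seated, each within about 1 mm of its line by camera; I handed the job in at 49 s.

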